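# Set a beaker under the probe arm and draw the arm out to the scale clip

## Task

First stand the empty beaker upright midway between the two small dropper bottles, in line with the probe stand's telescoping arm, and let go of it. Then push the stand's lock button fully down to release the arm, take the arm by the upright grip post on its head and pull it out until its pointer stands at the clip on the scale, so that the probe is over the beaker. The arm springs back if let go, so finish while still holding it there; leave the dropper bottles, timer, tape roll and tube rack where they are.

Things in the scene. Friction and masses are not known exactly. Their poses are not given: they have to be found in the camera images.
- sample_beaker: empty whitish plastic beaker, 56 mm across at the rim (about 50 at the foot), 69 mm tall, about 90 g; loose; origin at the centre of its underside, z up
- dropper_a: small white dropper bottle with screw cap, 30 mm diameter, 62 mm tall, loose; origin at the centre of its underside. The two bottles stand one on each side of the arm's line, 85 to 95 mm from it, beside the place the probe reaches when the pointer is at the clip: their midpoint lies within 6 mm of that place
- dropper_b: the other small white dropper bottle, 30 mm diameter, 60 mm tall, loose, on the other side of the arm's line; origin at the centre of its underside
- stand: probe stand, fixed, placed anew each time: 120 x 110 x 12 mm base, post, and a level square sleeve 30 x 30 mm, 200 mm long (x -0.13 to +0.07 m), axis at z 0.12 m. Origin at table height under the post; +x is the way the arm extends, z up. A scale ledge with ticks each 10 mm runs along the sleeve's -y side, y -0.015 to -0.041 m, at z 0.12 m
- boom: telescoping arm: 16 mm rod; on its end a round head (30 mm, z 0.107 to 0.133 m) with an upright round grip post, 20 mm diameter, z 0.133 to 0.167 m. Origin on the post's axis at z 0.12 m; axes as the stand's. Slides only along stand x, 0 to 0.17 m; starts fully in, post at x 0.105 m in the stand's frame. Spring pulls it in with 2.3 (in) to 5 N (out). Locked until the button is down
- head (a point): the tip of the probe nozzle under the arm's head, at z 0.09 m, on the head's axis
- pointer (a point): the tip of the thin dark pointer that sticks out of the slot in the sleeve over the scale ledge; it is part of the arm and moves with it, 0.225 m behind the head's axis, at z 0.126 m
- clip: black clip, 12 mm wide, with a small upright steel screw, fixed on the scale ledge at a place that varies; it marks how far the arm must come out (110 to 155 mm). Origin at table height under the arm's axis, at the clip's middle; axes as the stand's. When the pointer is at the clip, the head's axis is 0.225 m along +x from here
- clip_mark (a point): the tip of the narrow tooth at the clip's middle that points across the ledge to the sleeve, at the height of the pointer's tip (z 0.126 m): the pointer's tip comes to this point when the arm is at the mark
- lock (a joint): push button of the lock: 0 m up (locked) to 0.008 m fully down (arm free from 0.006 m). It moves straight down against about 3 N of friction and stays down by itself
- lock_top (a point): centre of the top of the lock button, a round black button of 18 mm diameter on top of the sleeve near its mouth; when up it stands 14 mm above the sleeve, its top at z 0.149 m; fully down its top is at z 0.141 m
- timer_1: bystander: white timer lying flat, 72 x 62 x 18 mm; origin at the centre of its underside
- tape: bystander: roll of tape lying flat, 58 mm diameter, 19 mm high; origin at the centre of its underside
- rack: bystander: moulded rack with tubes, 62 x 105 x 42 mm; origin at the centre of its underside
Not all that is in view belongs to the job. Leave any orange look-alike of the dropper_a alone.

How it is judged:
By the outcome, as a careful person would: the job done as asked, in the order asked, and still so for the second after the job is handed in, while the arm keeps its last pose, push and grip.
It also fails if it takes over 64 s, if anything falls off the work surface, if the arm or the gripper's body presses on something with over 40 N, if the wrist force passes 120 N, or if a joint passes its speed limit or range.

## Robot

A 6-joint arm with a two-finger parallel gripper is mounted at the origin on a cart in front of the work surface, level with it; the furniture and walls round the work are solid. World frame = base frame: x ahead of the robot, y to its left, z up, the work surface at z = 0. Lengths are in mm, angles in rad, forces in N, time in s.
With the tool pointing down it reaches from about 325 to 875 mm from the base axis. Payload 4.4 kg.
Tool frame: the origin (TCP) lies on the centre line of the jaws, within the pads' length; the fingertips stand ahead of it and the grasp point (between the pads) lies 6 mm ahead of it (ctrl.tcp_to_tips is the z of the fingertips in the tool frame, in mm); z points along the fingers, y is the line along which they close (so a half turn about z gives the same grasp; the last joint's range is limited). The gripper opens to 85 mm and grips with 20 to 120 N. Pads are 22 mm wide; open, the fingers measure 114 mm over their backs; the gripper's body (76 mm by 85 mm) begins 54 mm behind the grasp point. The pads swing forward as they close: fully open they stand 13 mm farther back than shut.
Start: joints at [-0.15, 0.207, 1.542, -0, 1.393, -0.15], TCP at [575.002, -0.012, 234.882] pointing down, gripper open.
Joint ranges: [-2.73, 2.73], [-0.86, 2.22], [0.23, 2.46], [-1.11, 4.25], [0.08, 2.63], [-2.82, 2.82]. Speed limits (rad/s): [2.79, 2.79, 3.14, 3.14, 3.14, 3.14].

## Interface

Orientations are given as a 3x3 rotation matrix whose columns are the frame's x, y, z axes.
In Python, from plant import ctrl, sensors, optics gives the robot as it stands. Calls block until the motion is done:
- ctrl.move_ptp(position, orientation): joint-space move of the TCP to a pose.
- ctrl.move_l(position, rot=None, vel=150, threshold=None): straight line of the TCP; rot=None keeps the orientation; vel is the mean speed in mm/s. With threshold (N) it stops when the force on the tool has changed by that much, and returns True; else False.
- ctrl.set_joints(angles): joint-space move.
- ctrl.gripper_to(opening, force=None): finger opening in mm; force is the grip in N (None keeps the last); returns when the fingers have stopped.
- ctrl.hold(seconds).
- ctrl.solve_ik(position, orientation): joint angles nearest the present ones, or None.
- sensors.read_state(): the state.
- optics.grab_frame(name): name is "scene" or "side" or "wrist"; returns (picture, depth): 384x512x3 uint8, red, green, blue; 384x512 float32, mm along the optical axis (not along the pixel's ray), 0 where there is no reading.
- optics.camera_params(name): a dict with "mtx" (3x3 intrinsics, pixels), "R" (3x3) and "t" (3): a world point X has camera coordinates R X + t; the wrist camera has in their place "T_tool_cam" (4x4, takes a point from camera to tool coordinates, whose origin is the TCP and whose axes are the flange's). Camera axes: x right, y down, z forward; pixel columns grow to the right and rows downward; lengths in mm; the calibration is good to about 2 mm. A picture is of the moment at which its call begins: read the wrist's pose just before it. camera_params takes no time and is no camera call.
A pose or a line that the arm cannot do raises ctrl.MotionError and nothing moves.
- ctrl.finish_job(): hands the job in; it is judged then, once.
The state is a dict: "t": time; "q": joint angles; "qvel": joint speeds; "tau": joint torques, N m; "eef_pos": TCP position; "eef_rot": TCP orientation; "force": force on the tool from outside, world axes, zero at the start; "wrist_torque": the same for the moment, N m; "grip_width": finger opening in mm; "grasp_force": force on a finger pad.
Only numpy, scipy, OpenCV 4.12 (cv2) and the standard library are available. Lean on these libraries where they do the work, as an engineer would, in place of code of your own. Each camera call takes 0.05 s, during which the arm holds its last target. There are 200 camera calls.

## Working session

There is one attempt and no reset: what is moved stays moved. The work goes in short steps, each a Python script; the robot and the scene stay as the last script left them, time stands still between calls to the robot, and variables do not carry over. Pictures are saved under pics/ and viewed, at most 10 in all, crops included, and the job is handed in when it is done.

```bash
ls; mkdir -p pics; cat > h.py <<'E'
import numpy as np, cv2
from plant import ctrl, sensors, optics
def grab(n):
    s=sensors.read_state(); im,d=optics.grab_frame(n); p=optics.camera_params(n); K=np.array(p["mtx"])
    if n=="wrist":
        T=np.eye(4);T[:3,:3]=s["eef_rot"];T[:3,3]=s["eef_pos"];C=T@np.array(p["T_tool_cam"]);R=C[:3,:3];c=C[:3,3]
    else:
        R=np.array(p["R"]).T;c=-R@np.array(p["t"])
    return dict(im=im,d=d,K=K,R=R,c=c)
def ray(f,u,v): return f["R"]@np.linalg.solve(f["K"],[u,v,1.0])
def plane(f,u,v,z):
    r=ray(f,u,v); return f["c"]+r*(z-f["c"][2])/r[2]
def cloud(f):
    v,u=np.mgrid[:384,:512]; P=np.stack([u,v,np.ones_like(u)],-1)@np.linalg.inv(f["K"]).T*f["d"][...,None]
    return P@f["R"].T+f["c"]
def proj(f,X):
    q=f["K"]@(f["R"].T@(np.array(X)-f["c"])); return q[:2]/q[2]
def save(im,n): cv2.imwrite("pics/"+n,im[...,::-1])
E
python3 - <<'E'
from h import *
f=[grab(n) for n in("scene","side","wrist")]
for n,x in zip("abc",f): np.savez("f_%s.npz"%n,**x); print(x["c"],x["R"][:,2])
save(cv2.resize(f[0]["im"],(800,600)),"scene.png"); save(cv2.resize(f[1]["im"],(800,600)),"side.png")
print(ctrl.tcp_to_tips, sensors.read_state()["t"])
E
```

```text
pics
[-91.6426727  773.75232721 627.10053006] [ 0.5730369  -0.68043785 -0.45676367]
[  545.31096847 -1110.3002746    852.80995912] [ 0.02353849  0.82849881 -0.55949591]
[575.03518486  79.88599686 373.44670319] [-0.00150728 -0.3133935  -0.94962216]
25.0 0.15
```

View pics/scene.png

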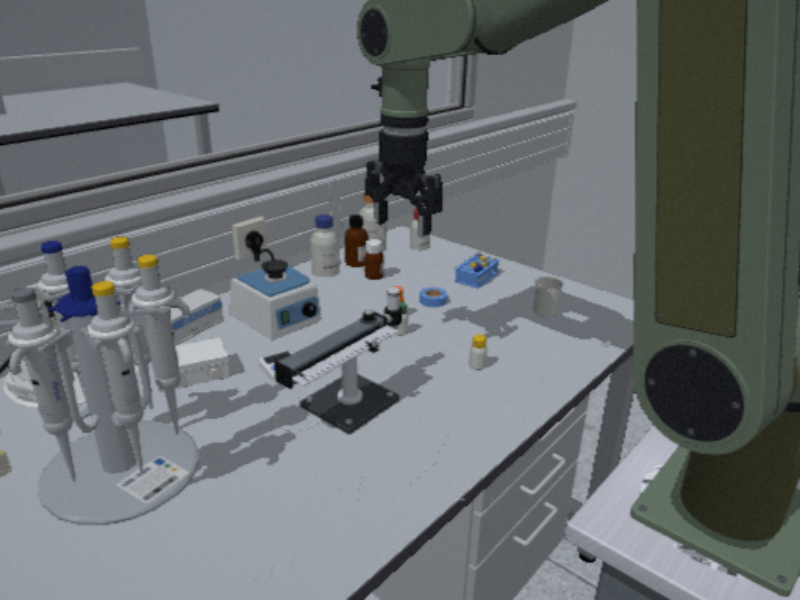

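View pics/side.png

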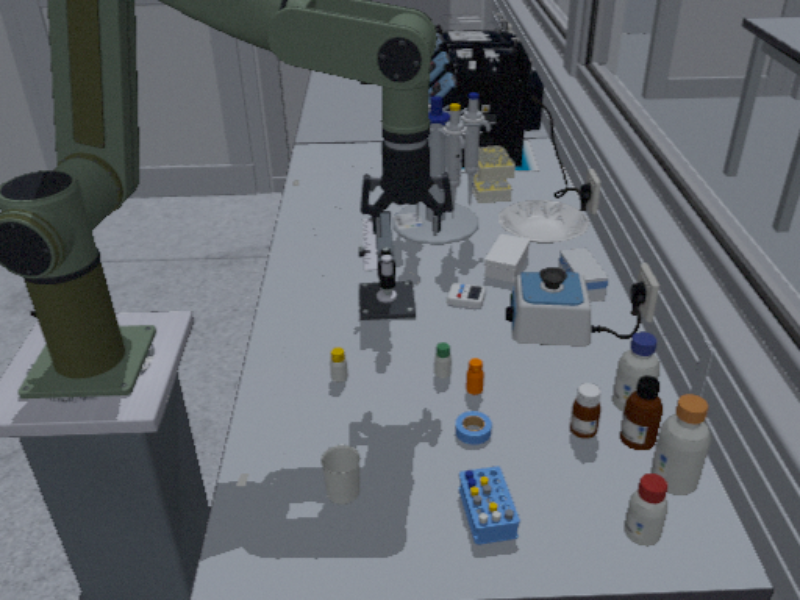

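Scene and side views: the stand is at (387,300) in the side view, its arm extending towards the side camera (-y). The beaker is at (341,473), the yellow-cap bottle at (338,365), the green-cap bottle at (443,360), the orange decoy at (475,377), the tape at (473,428) and the rack at (489,503).

```bash
python3 - <<'E'
from h import *
L=lambda n:dict(np.load("f_%s.npz"%n))
f=L("b");P=cloud(f)
def box(u0,v0,u1,v1,zmin,zmax,name,P=P):
    s=.64; Q=P[int(v0*s):int(v1*s),int(u0*s):int(u1*s)].reshape(-1,3); Q=Q[(Q[:,2]>zmin)&(Q[:,2]<zmax)]
    if len(Q): print(name,len(Q),Q.min(0).round(),Q.max(0).round(),Q.mean(0).round())
box(315,440,370,510,50,90,"beaker top"); box(325,340,352,390,45,75,"yellow"); box(430,338,455,385,45,75,"green")
box(465,355,490,400,30,80,"orange");box(450,405,500,450,8,40,"tape");box(455,460,525,545,20,70,"rack")
box(350,275,420,330,8,16,"base");box(355,180,420,300,100,200,"head/sleeve")
box(445,275,490,312,8,40,"timer")
f=L("a");P=cloud(f)
box(270,310,405,390,110,142,"sleeve scene",P)
v,u=np.mgrid[:384,:512]
m=(u>270*.64)&(u<420*.64)&(v>280*.64)&(v<390*.64)&(P[...,2]>128)&(P[...,2]<140)
Q=P[m]; print(len(Q)); 
r=cv2.minAreaRect(Q[:,:2].astype(np.float32)); print(r)
w=L("c"); save(cv2.resize(w["im"],(800,600)),"w0.png")
E
```

```text
beaker top 312 [ 438. -362.   50.] [ 492. -304.   71.] [ 465. -332.   61.]
yellow 70 [438. -85.  45.] [460. -58.  63.] [449. -74.  56.]
green 75 [619. -83.  46.] [641. -59.  66.] [630. -73.  57.]
orange 145 [ 666. -131.   30.] [ 696. -105.   64.] [ 680. -121.   49.]
tape 327 [ 640. -248.    8.] [ 697. -188.   24.] [ 667. -220.   17.]
rack 1121 [ 634. -436.   20.] [ 708. -323.   46.] [ 670. -388.   34.]
base 622 [478.  96.   8.] [590. 224.  16.] [534. 152.  12.]
head/sleeve 753 [485.  40. 103.] [552. 299. 171.] [524. 144. 131.]
timer 270 [656. 132.   8.] [735. 205.  20.] [695. 163.  15.]
sleeve scene 1658 [485.  53. 111.] [554. 300. 142.] [521. 201. 128.]
838
((518.998779296875, 174.4904327392578), (68.01744842529297, 249.040771484375), 1.4996143579483032)
```

View pics/w0.png

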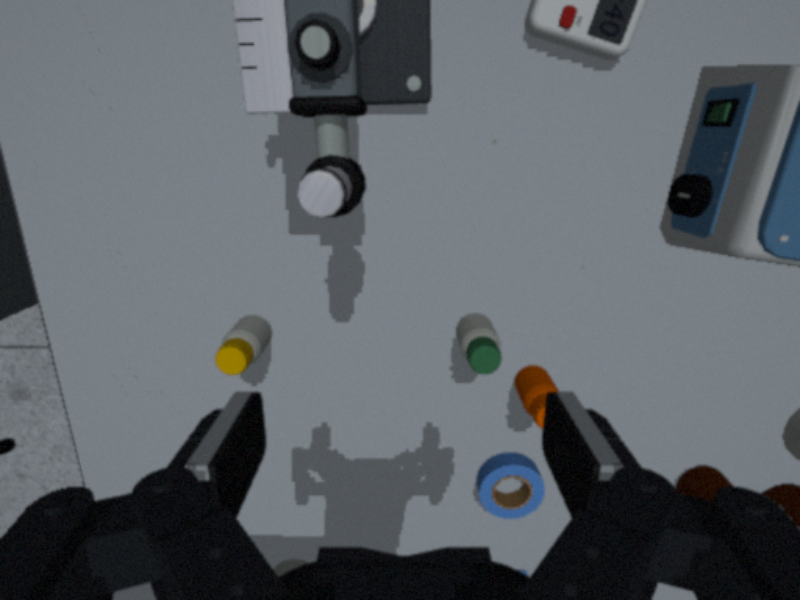

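Wrist view: post (322,193), lock button (318,42), yellow cap (233,356), green cap (484,355). Next, closer views over the stand and then over the beaker.

```bash
python3 - <<'E'
from h import *
s=sensors.read_state(); R=np.array(s["eef_rot"]); print(R.round(3))
ctrl.move_ptp([525,190,310],R); f=grab("wrist"); np.savez("f_d.npz",**f); save(cv2.resize(f["im"],(800,600)),"w1.png"); print(f["K"])
ctrl.move_ptp([500,-200,310],R); g=grab("wrist"); np.savez("f_e.npz",**g); save(cv2.resize(g["im"],(800,600)),"w2.png")
print(sensors.read_state()["t"])
E
```

```text
[[-0.     1.    -0.002]
 [ 1.     0.     0.   ]
 [ 0.    -0.002 -1.   ]]
[[310.25175861   0.         258.14009529]
 [  0.         310.25175861 191.83179232]
 [  0.           0.           1.        ]]
2.55
```

View pics/w1.png

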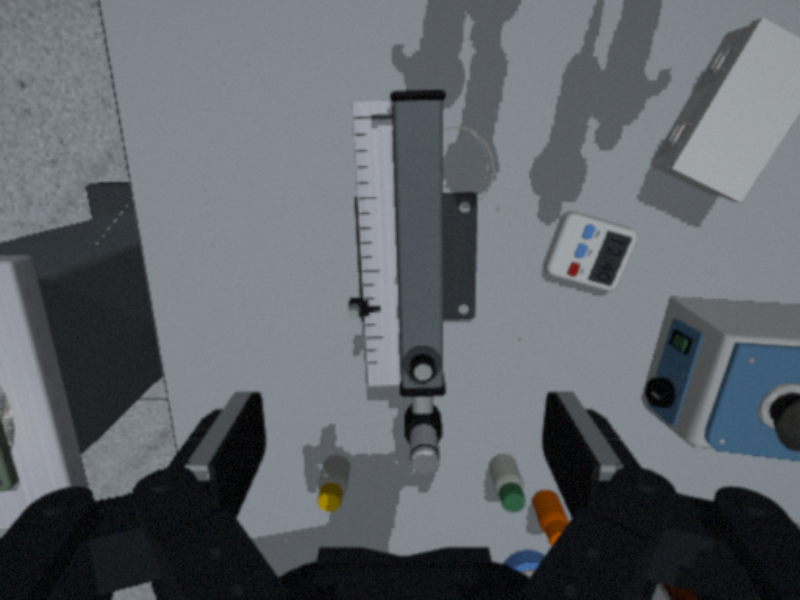

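View pics/w2.png

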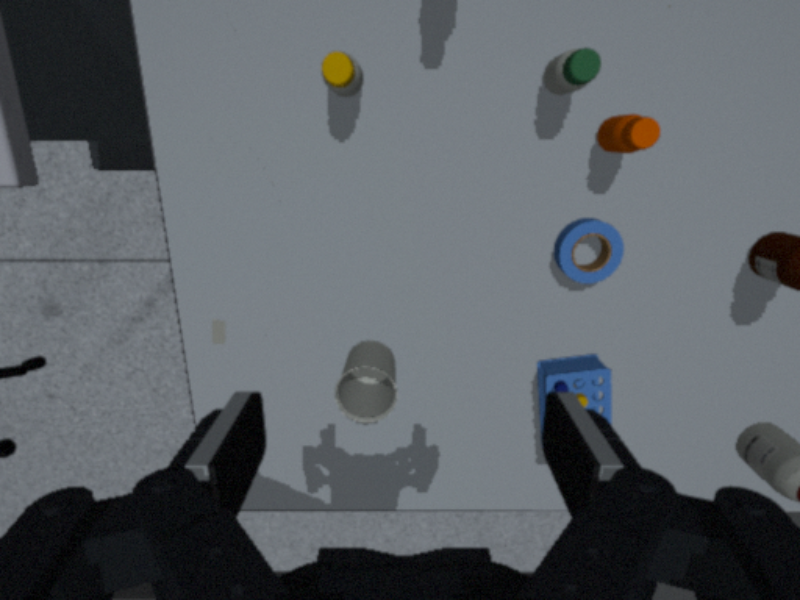

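w1: pointer at (372–392,118), clip with tooth tip at ~(380,309), lock (423,371), post (425,450). w2: beaker rim centre (367,393), yellow cap (338,69), green cap (582,66).

```bash
python3 - <<'E'
from h import *
d=dict(np.load("f_d.npz"));e=dict(np.load("f_e.npz"))
def P(f,u,v,z): return plane(f,(u+.5)/1.5625-.5,(v+.5)/1.5625-.5,z).round(1)
print("ptr",P(d,390,118,126),"tooth",P(d,381,309,126),"lock",P(d,423,371,149),"post",P(d,425,450,167))
def blob(f,lo,hi,z,name):
    h=cv2.cvtColor(f["im"],cv2.COLOR_RGB2HSV); m=cv2.inRange(h,lo,hi); n,l,s,c=cv2.connectedComponentsWithStats(m)
    for i in range(1,n):
        if s[i,4]>60: print(name,s[i],c[i].round(1),plane(f,*c[i],z).round(1))
blob(e,(22,150,80),(32,255,255),61,"yel"); blob(e,(60,80,40),(90,255,255),61,"grn")
C=cloud(e); u0=C[200:290,205:260].reshape(-1,3); q=u0[(u0[:,2]>60)&(u0[:,2]<76)]; print("rim",len(q),q.min(0),q.max(0),cv2.minEnclosingCircle(q[:,:2].astype(np.float32)))
print("rimray",P(e,367,393,69))
# sleeve: top edges z=135 by depth
C=cloud(d); v,u=np.mgrid[:384,:512]; m=(C[...,2]>130)&(C[...,2]<140)&(u>235)&(u<295)&(v<252)
q=C[m][:,:2].astype(np.float32); print("sleeve",cv2.minAreaRect(q),len(q))
for y in range(80,290,30):
    k=q[abs(q[:,1]-y)<4]; 
    if len(k): print(y,k[:,0].min(),k[:,0].max(),k[:,0].mean())
a=cv2.resize(d["im"][60:90,222:262],None,fx=10,fy=10,interpolation=cv2.INTER_CUBIC);b=cv2.resize(d["im"][182:212,215:255],None,fx=10,fy=10,interpolation=cv2.INTER_CUBIC)
save(np.hstack([a,b]),"crop.png")
E
```

```text
ptr [516.5 281.8 126. ] tooth [509.1 155.5 126. ] lock [538.4 118.7 149. ] post [539.8  68.  167. ]
yel [206  33  21  22 334] [215.6  43.8] [451.8 -69.9  61. ]
grn [362  31  22  22 346] [373.2  41.6] [631.  -67.4  61. ]
rim 383 [ 439.81987243 -359.46464942   60.04536657] [ 494.94192422 -304.13913829   71.58909211] ((467.9456787109375, -332.30523681640625), 28.308317184448242)
rimray [ 468.3 -331.4   69. ]
sleeve ((536.5424194335938, 195.9918212890625), (33.116729736328125, 203.37147521972656), 1.5170495510101318) 5494
110 523.8038 553.1421 538.02515
140 522.7104 552.3723 537.415
170 521.68994 551.69836 537.0221
200 520.73236 550.8993 536.0876
230 519.8136 550.1093 535.207
260 520.013 549.393 534.519
```

View pics/crop.png

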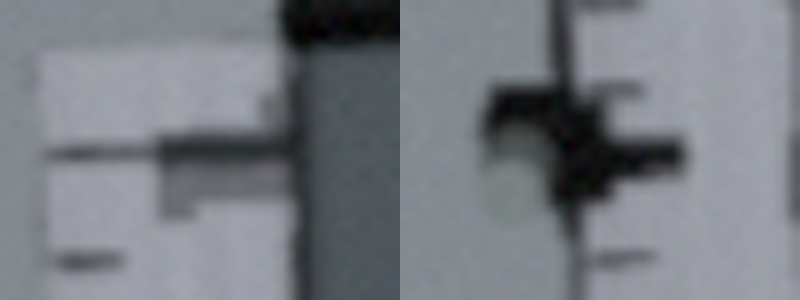

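```bash
python3 - <<'E'
from h import *
d=dict(np.load("f_d.npz"));c=dict(np.load("f_c.npz"))
a=np.array([.0255,-1,0]);a/=np.linalg.norm(a)
p=plane(d,237.5,74.1,126);t=plane(d,243,197.3,126);print(p,t,"pull",(t-p)@a)
for q in(p,t): print("head",q+225*a)
for f,n in((d,"d"),(c,"c")):
    C=cloud(f); m=(C[...,2]>161)&(C[...,2]<171)&(abs(C[...,0]-538)<20)&(abs(C[...,1]-60)<25)
    print(n,m.sum(),cv2.minEnclosingCircle(C[m][:,:2].astype(np.float32)),C[m].mean(0))
    m=(C[...,2]>145)&(C[...,2]<154)&(abs(C[...,0]-538)<20)&(abs(C[...,1]-115)<25)
    print("lock",m.sum(),cv2.minEnclosingCircle(C[m][:,:2].astype(np.float32)),C[m].mean(0))
E
```

```text
[504.91746832 282.95157273 126.        ] [508.37133224 155.83995086 126.        ] pull 127.15835976418056
head [510.65310382  58.0246902  126.        ]
head [514.10696775 -69.08693167 126.        ]
d 283 ((539.8045043945312, 59.355228424072266), 10.567700386047363) [539.97549403  61.17783849 166.42792828]
lock 208 ((538.493896484375, 118.99268341064453), 9.108664512634277) [538.32413564 120.14732518 149.25766807]
c 781 ((539.8404541015625, 58.63871383666992), 10.43022346496582) [540.62059917  59.16397427 166.87363949]
lock 655 ((538.2808227539062, 118.36522674560547), 8.973798751831055) [538.69391989 118.14278175 149.40275724]
```

```bash
python3 - <<'E'
from h import *
R=np.array([[0,1,0],[1,0,0],[0,0,-1.]])
ctrl.move_ptp([468,-331.8,130],R)
ctrl.move_l([468,-331.8,52],vel=120)
ctrl.gripper_to(40,30)
s=sensors.read_state(); print(s["grip_width"],s["grasp_force"],ctrl.tcp_to_tips,s["force"].round(1) if hasattr(s["force"],"round") else s["force"])
ctrl.move_l([468,-331.8,160],vel=150)
s=sensors.read_state(); print(s["grip_width"],s["grasp_force"],s["force"],s["eef_pos"],s["t"])
f=grab("wrist"); save(f["im"],"w3.png")
E
```

```text
53.31973525930293 31.34864187330095 25.0 [-2.3 -0.7  6.4]
53.32849949554226 31.732009272964206 [-0.40613186  0.09512187 -1.01711103] [ 467.23765921 -331.02835044  158.63604249] 5.5167
```

View pics/w3.png

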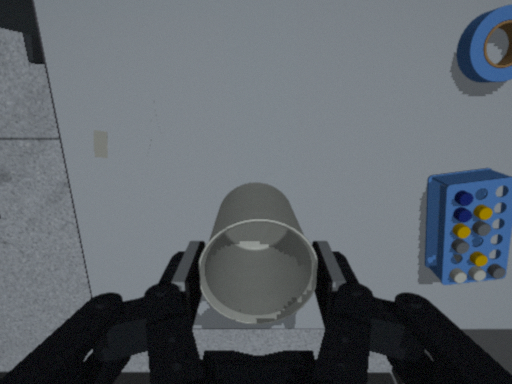

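Beaker is held upright, centred in the jaws (rim centre about (258,271)). Placing it.

```bash
python3 - <<'E'
from h import *
R=np.array([[0,1,0],[1,0,0],[0,0,-1.]])
ctrl.move_l([542.5,-67.8,160],vel=250)
ctrl.move_l([542.5,-67.8,65],vel=120); ctrl.hold(.2)
print(ctrl.move_l([542.5,-67.8,50],vel=25,threshold=4)); s=sensors.read_state(); print(s["eef_pos"],s["force"])
ctrl.gripper_to(72); ctrl.hold(.2)
s=sensors.read_state(); p=s["eef_pos"]
ctrl.move_l([p[0],p[1],160],vel=120)
ctrl.gripper_to(0)
ctrl.move_ptp([542.5,-67.8+20,310],R)
f=grab("wrist"); np.savez("f_g.npz",**f); save(f["im"],"w4.png")
C=cloud(f); m=(C[...,2]>60)&(C[...,2]<76)&(np.hypot(C[...,0]-542,C[...,1]+68)<45); print("rim",m.sum(),cv2.minEnclosingCircle(C[m][:,:2].astype(np.float32)),C[m].min(0),C[m].max(0))
h=cv2.cvtColor(f["im"],cv2.COLOR_RGB2HSV)
for lo,hi in(((22,150,80),(32,255,255)),((60,80,40),(90,255,255))):
    n,l,st,c=cv2.connectedComponentsWithStats(cv2.inRange(h,lo,hi))
    for i in range(1,n):
        if st[i,4]>60: print(c[i].round(1),plane(f,*c[i],61).round(1))
print(sensors.read_state()["t"],ctrl.tcp_to_tips)
E
```

```text
True
[542.43720218 -67.80770512  53.34881145] [-0.03147549  0.50516034  5.37093881]
rim 376 ((541.0134887695312, -68.01084899902344), 28.198888778686523) [513.85842057 -95.8240695   60.00391186] [568.41511633 -40.29048998  71.85156279]
[188.3 170.1] [453.2 -67.   61. ]
[325.5 169.2] [630.1 -65.6  61. ]
11.4 25.0
```

View pics/w4.png

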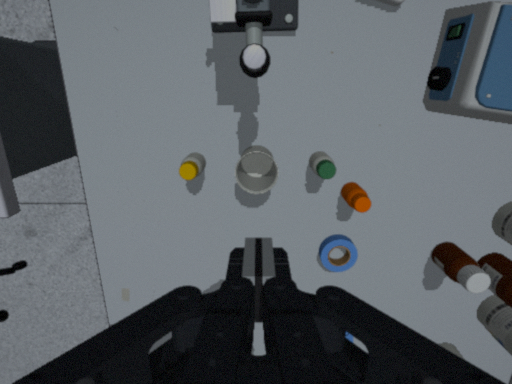

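Beaker stands upright midway between the bottles (rim at (257,175), caps at (188,170) and (325,169)). Now the lock.

```bash
python3 - <<'E'
from h import *
R=np.array([[0,1,0],[1,0,0],[0,0,-1.]])
ctrl.move_ptp([538.4,118.7,210],R)
ctrl.move_l([538.4,118.7,180],vel=60); ctrl.hold(.3)
f0=np.array(sensors.read_state()["force"])
for z in (172,170,168,166,165,164,163,162,161,160,159):
    r=ctrl.move_l([538.4,118.7,z],vel=15); ctrl.hold(.1); s=sensors.read_state(); F=(np.array(s["force"])-f0)[2]; print(z,s["eef_pos"][2].round(2),F.round(1))
    if F>12: break
p=s["eef_pos"]
ctrl.move_l([p[0],p[1],215],vel=120)
f=grab("wrist"); np.savez("f_h.npz",**f)
C=cloud(f); m=(C[...,2]>137)&(C[...,2]<155)&(np.hypot(C[...,0]-538,C[...,1]-118)<9); print(m.sum(),np.median(C[m],0) if m.any() else 0)
print(sensors.read_state()["t"])
E
```

```text
172 172.09 -0.1
170 169.98 -0.7
168 167.96 -0.6
166 165.96 -0.4
165 164.98 0.2
164 164.0 0.4
163 162.97 -0.4
162 161.95 0.2
161 160.98 0.0
160 159.97 -0.2
159 158.98 -0.5
437 [537.76588481 119.50924421 149.53677481]
18.2
```

```bash
python3 - <<'E'
from h import *
s=sensors.read_state(); print(s["grip_width"],s["eef_pos"],s["eef_rot"])
ctrl.move_l([538.4,118.7,160],vel=100)
s=sensors.read_state();print(s["eef_pos"],s["force"])
f=grab("side"); g=grab("wrist")
q=proj(f,[538,118,149]); print(q, proj(g,[538,118.7,149]),proj(g,s["eef_pos"]))
u,v=q.astype(int); a=cv2.resize(f["im"][v-45:v+45,u-45:u+45],(384,384))
save(np.hstack([a,g["im"]])[:, :],"w5b.png"); 
E
python3 -c "
import cv2;i=cv2.imread('pics/w5b.png');cv2.imwrite('pics/w5.png',cv2.resize(i,(790,338)))"
```

```text
-0.13041442180744717 [537.6150279  118.65573048 213.9881471 ] [[ 1.21047609e-05  9.99998215e-01 -1.88915582e-03]
 [ 9.99999993e-01 -1.23291819e-05 -1.18782775e-04]
 [-1.18805855e-04 -1.88915437e-03 -9.99998208e-01]]
[538.66256911 118.71014921 160.11630668] [-0.08143842 -0.20785738  0.55962345]
[246.74154739 158.94523131] [255.24019613 244.08658463] [256.38336716 254.39377876]
```

View pics/w5.png

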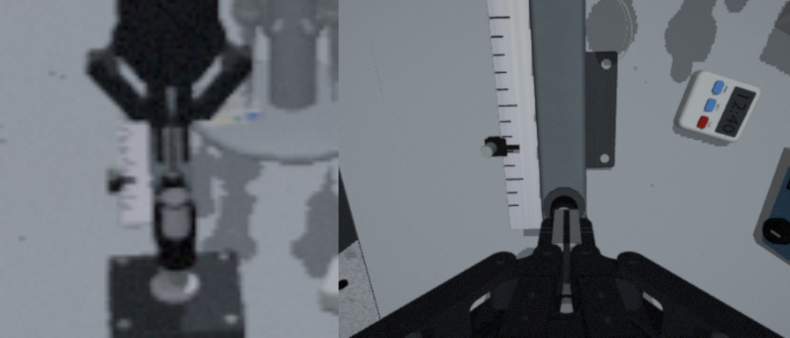

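The fingers are over the button but haven't visibly reached it (side crop, about (170,170)). I'll carry on down, guarded by force.

```bash
python3 - <<'E'
from h import *
f0=np.array(sensors.read_state()["force"])
for z in range(159,139,-1):
    ctrl.move_l([538.4,118.7,z],vel=25); s=sensors.read_state(); F=(np.array(s["force"])-f0)
    print(z,s["eef_pos"][2].round(2),F.round(1))
    if abs(F[2])>9: break
g=grab("wrist"); save(g["im"],"w6.png");print(s["t"])
E
```

```text
159 159.46 [-0.4  0.1  0.2]
158 157.94 [-0.2  0.4 -0.2]
157 156.85 [-1.1 -0.3 -1. ]
156 155.89 [-0.2  0.3 -0.6]
155 154.9 [-1.5  0.5  0.2]
154 153.89 [ 0.4  0.7 -0.3]
153 152.92 [-0.9  0.2 -0.2]
152 152.15 [-0.9  0.6  1.4]
151 151.22 [-0.9 -0.4  2.2]
150 150.06 [-0.8  0.1  1.8]
149 148.96 [-0.8  0.5  2.1]
148 147.92 [0.4 1.4 1.6]
147 146.92 [-0.3 -0.   1. ]
146 145.94 [0.3 0.8 2. ]
145 144.93 [ 0.9 -0.4  0.9]
144 144.64 [ 0.  -0.2  4.2]
143 144.59 [-3.3  0.3  9.7]
23.25
```

View pics/w6.png

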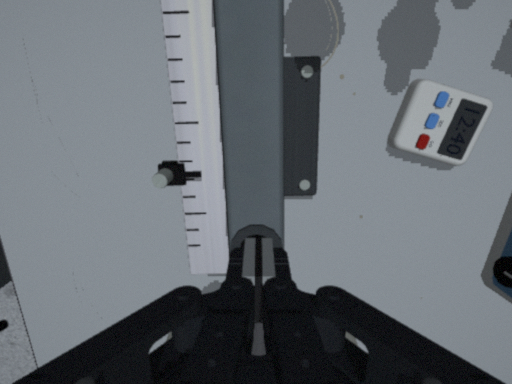

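Contact at 152.3 and a hard stop at 144.6 make about 8 mm of travel, so the button should be fully down (dark disc at (256,232)). The fingertips seem shorter than stated, so I'll check the button and measure them by wrist depth.

```bash
python3 - <<'E'
from h import *
ctrl.move_l([538.4,118.7,230],vel=200)
def tips(tag):
    s=sensors.read_state(); f=grab("wrist"); C=cloud(f); T=(C-s["eef_pos"])@np.array(s["eef_rot"])
    v,u=np.mgrid[:384,:512]; m=(abs(T[...,0])<20)&(abs(T[...,1])<60)&(T[...,2]<40)&(T[...,2]>-60)&(f["d"]>0)
    z=T[m][:,2]; print(tag,s["grip_width"],m.sum(),np.percentile(z,[50,90,98,99.5,100]).round(1)); return C
C=tips("shut"); m=(np.hypot(C[...,0]-538,C[...,1]-118)<8)&(C[...,2]<160)&(C[...,2]>120); print("btn",m.sum(),np.percentile(C[m][:,2],[10,50,90]))
ctrl.gripper_to(45,60); tips("45")
C=cloud(grab("wrist"))
print(sensors.read_state()["t"])
E
```

```text
shut -0.05183269652807199 12803 [-50.8 -22.7  -7.   -2.8   1. ]
btn 305 [140.80285607 141.66789457 142.60701459]
45 44.841608753118976 14114 [-51.8 -19.5  -6.4  -2.    2.1]
24.5333
```

```bash
python3 - <<'E'
from h import *
R=np.array([[0,1,0],[1,0,0],[0,0,-1.]])
ctrl.move_l([539.8,58.2,200],rot=R,vel=150)
print(ctrl.move_l([539.8,58.2,142],vel=60,threshold=7)); s=sensors.read_state(); print(s["eef_pos"],s["force"])
ctrl.gripper_to(10,60); s=sensors.read_state(); print(s["grip_width"],s["grasp_force"],s["force"],s["eef_pos"])
a=np.array([.0255,-1,0]);a/=np.linalg.norm(a)
p=np.array([539.8,58.2,142.]); F=None
for k in (20,124):
    ctrl.move_l(p+k*a,vel=50); s=sensors.read_state(); print(k,s["force"],s["grip_width"],s["eef_pos"])
g=grab("wrist"); np.savez("f_k.npz",**g); save(cv2.resize(g["im"],(800,600)),"w7.png"); print(s["t"])
E
```

```text
False
[540.24418933  58.16827731 142.49482199] [-0.21674744  0.63265151  0.01958045]
18.415370198173438 58.78529906272888 [-4.60033012 -0.58818088  5.69143323] [539.12059735  58.19599611 142.78460861]
20 [-4.26151294  1.82202323  5.2887633 ] 18.405841096875324 [539.65732755  38.67067774 142.78925798]
124 [-3.10790514  3.09548245  6.18442093] 18.39095231679766 [542.36666561 -64.31063231 142.73704176]
29.3917
```

View pics/w7.png

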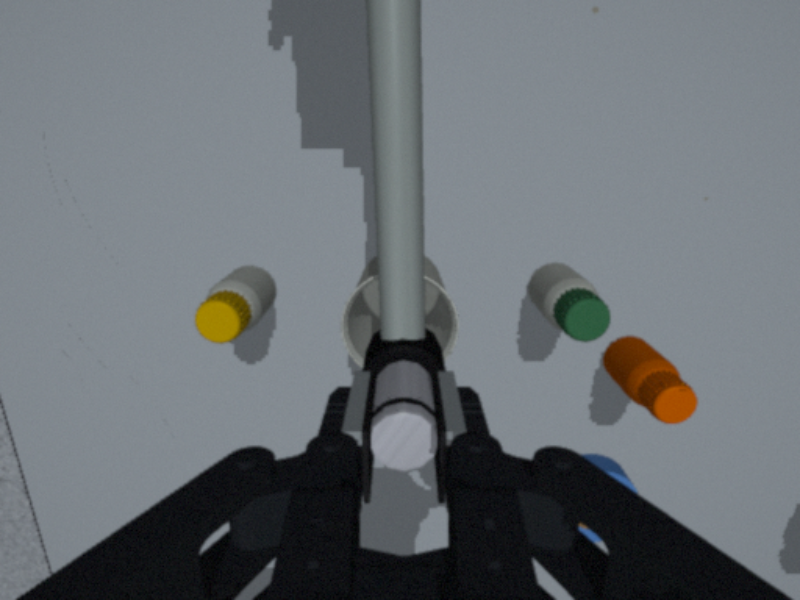

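The arm is out and held by the post, with the beaker under the head at (400,320). Finish the last few mm, then check pointer against clip in both fixed cameras.

```bash
python3 - <<'E'
from h import *
a=np.array([.0255,-1,0]);a/=np.linalg.norm(a)
g0=np.array([539.12,58.196,142.78])
tgt=np.array([539.8,58.2,142.])+127.16*a
ctrl.move_l(tgt,vel=15); ctrl.hold(.4); s=sensors.read_state(); print((s["eef_pos"]-g0)@a,s["eef_pos"],s["force"])
out=[]
for n in("scene","side"):
    f=grab(n); np.savez("f_%s2.npz"%n,**f); q=proj(f,[508,156,126]); print(n,q,proj(f,np.array([508,156,126])+10*a)-q)
    u,v=q.round().astype(int); out.append(cv2.resize(f["im"][v-16:v+16,u-20:u+20],(400,320),interpolation=cv2.INTER_CUBIC))
save(np.hstack(out),"clip.png"); print(s["t"])
E
```

```text
125.79456597686367 [542.47442465 -67.55392046 142.76606909] [-2.58000117  4.08837503  4.35353301]
scene [233.59011724 217.74719538] [ 2.85019604 -1.5905962 ]
side [236.74104309 159.59102026] [0.06575033 1.68636803]
30.2
```

View pics/clip.png

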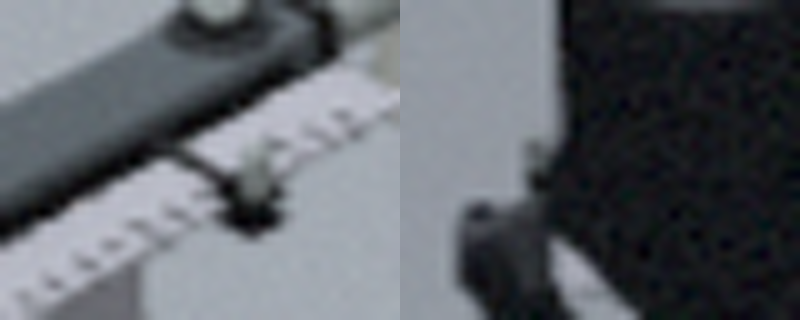

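Scene crop: pointer and tooth form one nearly continuous dark line from (155,150) to (220,190). I'll compensate the 1.4 mm lag under the spring load and check the alignment numerically.

```bash
cat > al.py <<'E'
from h import *
a=np.array([.0255,-1,0]);a/=np.linalg.norm(a); b=np.array([1,.0255,0])
def prof(f):
    g=cv2.cvtColor(f["im"],cv2.COLOR_RGB2GRAY).astype(np.float32); c=np.array([541.1-.0255*(156+0)+ .0255*0,156,126.]); c[0]=539.8-.0255*(155.8-58.7)
    s=np.arange(-9,9.01,.25)
    for y in np.arange(-18,-39,-2):
        q=np.array([proj(f,c+k*a+y*b) for k in s],np.float32)
        I=cv2.remap(g,q[:,:1],q[:,1:],cv2.INTER_LINEAR).ravel(); w=np.clip(np.percentile(I,75)-15-I,0,None)
        print(y,"min",s[I.argmin()],"cent",round(float((w*s).sum()/max(w.sum(),1e-6)),2),int(I.min()),int(I.max()))
E
python3 - <<'E'
from al import *
prof(dict(np.load("f_scene2.npz")))
s=sensors.read_state()
g0=np.array([539.12,58.196,142.78]); e=127.1-(s["eef_pos"]-g0)@a
ctrl.move_l(np.array([539.8,58.2,142.])+(127.16+e)*a,vel=10); ctrl.hold(.4); s=sensors.read_state(); print((s["eef_pos"]-g0)@a,s["force"],s["grip_width"])
prof(grab("scene"))
print(s["t"])
E
```

```text
-18 min -6.0 cent 0.0 31 49
-20 min -4.25 cent -2.31 49 95
-22 min -2.5 cent -1.6 58 152
-24 min -1.0 cent -1.53 69 177
-26 min -2.5 cent -2.09 76 186
-28 min -3.0 cent -2.6 68 188
-30 min -2.0 cent -2.4 71 189
-32 min -2.25 cent -2.38 88 185
-34 min -2.75 cent -2.92 85 178
-36 min -3.0 cent -3.12 64 172
-38 min -3.5 cent -3.11 66 147
127.00207743499307 [-3.78344059  4.61675761  6.51893709] 18.22861967562856
-18 min 6.0 cent 6.0 27 45
-20 min 3.75 cent 0.78 52 95
-22 min 0.5 cent -0.21 60 152
-24 min -0.5 cent -0.45 58 176
-26 min -0.25 cent -0.91 71 187
-28 min -1.5 cent -1.56 73 189
-30 min -1.75 cent -1.77 70 188
-32 min -2.25 cent -2.13 79 184
-34 min -2.75 cent -2.83 85 178
-36 min -3.0 cent -3.11 67 174
-38 min -3.5 cent -3.2 70 148
30.9833
```

The scene profile and the wrist measurement agree that the pointer is at the tooth to within about 0.5 mm, and the grip is steady. Handing in.

```bash
python3 -c "
from h import *
print(ctrl.finish_job())"
```

```text
the job is handed in; nothing more can be done
None
```

I handed the job in at about 31 s: the beaker is upright midway between the bottles, the lock is fully down, and the arm is held with its pointer at the clip to within about 0.5 mm by my measurement; I viewed 12 pictures, two over the limit of 10.

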